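Clamp a milling spindle in its service cradle

ROBOT

A 7-joint arm with a two-finger parallel gripper is mounted at the origin on the work surface. World frame = base frame: x ahead of the robot, y to its left, z up, the work surface at z = 0. Lengths are in mm, angles in degrees, forces in N, time in s.
With the tool pointing down it reaches from about 425 to 800 mm from the base axis. Payload 8.3 kg.
Tool frame: the origin (TCP) lies between the finger pads; the fingertips stand 11 mm ahead of it and the grasp point (between the pads) lies 8 mm behind it; z points along the fingers, y is the direction in which the jaws open and shut (so a half turn about z gives the same grasp; the last joint's range is limited). The gripper opens to 85 mm and grips with 20 to 120 N. Pads are 22 mm wide; open, the fingers measure 114 mm over their backs; the gripper's body (76 mm by 85 mm) begins 54 mm behind the grasp point. The pads swing forward as they close: fully open they stand 13 mm farther back than shut.
Start: joints at [-67.603, 21.967, 0.94, 78.501, -0.361, 79.538, -2.664], TCP at [273.939, 561.748, 242.279] pointing down, gripper open.
Joint ranges: [-169.22, 169.22], [-14.56, 117.87], [-87.37, 89.26], [10.42, 133.3], [-82.24, 262.24], [0.94, 117.77], [-172.7, 172.7]. Speed limits (degrees/s): [136.94, 136.94, 172.46, 172.46, 180, 180, 180].

INTERFACE

Orientations are given as a 3x3 rotation matrix whose columns are the frame's x, y, z axes.
In Python, from station import ctrl gives the robot as it stands.
- The arm moves only by the tool apply_moves, never from a script. Its argument "plan" is a list of rows, each a list of 7 numbers: the turn, a rotation vector about the world's x, y, z in degrees, then the shift along the world's x, y, z in mm, then the closure, from 0 (fully open) to 1 (shut). A call has 1 to 20 rows; each row is the pose to reach, as a shift and turn from the pose measured when the call began; what a row does not reach only later rows make up. A row lasts 1/10 s, in which the tool goes at most 50 mm and 8.59 degrees, less where a joint would pass 70% of its speed; a pose out of reach is approached as far as the arm can. A call with a gripper value outside its range is refused whole. The fingers move at their own pace and stop on an object; "squeeze" is the grip in N (left out, the last holds). Time passes only in rows, so rows that repeat a pose let the fingers close. It gives the time, the measured TCP pose, the force and the opening at its end, in the units of the state.
- ctrl.sense(): the state, without advancing time (a new reading comes with each control period).
- ctrl.camera(name): name is "side" or "top" or "wrist"; returns a dict with "pixels" (384x512x3 uint8, red, green, blue), "K" (3x3 intrinsics, pixels), "distortion" ([k1, k2, p1, p2, k3] as OpenCV has them; the pictures are not rectified), "world_from_camera" (4x4, takes a point from camera to world coordinates); the wrist camera has in their place "hand_eye" (4x4, takes a point from camera to tool coordinates, whose origin is the TCP and whose axes are the flange's). Camera axes: x right, y down, z forward; pixel columns grow to the right and rows downward; lengths in mm; the calibration is good to about 2 mm. A picture is of the moment at which its call begins: read the wrist's pose just before it. There is no depth.
- ctrl.job_done(): hands the job in, once; it reports no verdict.
The state is a dict: "clock": time; "joints": joint angles; "dq": joint speeds; "tau": joint torques, N m; "ee_pos": TCP position; "eef_rot": TCP orientation; "wrist_force": force on the tool from outside, world axes, zero at the start; "wrist_torque": the same for the moment, N m; "opening": finger opening in mm.
Only numpy, scipy, OpenCV 4.12 (cv2) and the standard library are available. Lean on these libraries where they do the work, as an engineer would, in place of code of your own. Each camera call takes 0.05 s, during which the arm holds its last target. There are 200 camera calls.

TASK

Take the spindle cartridge from its orange rest and lay it gently, without dropping it, in the V blocks of the service cradle, brass nose away from the brass end stop. Slide it along the V until its rear face is fully home against the end stop without ramming it, then swing the red strap over and press it down until its sprung pad bears firmly on the spindle, without crushing it, and let go. Leave the other things on the counter where they are.

Things in the scene. Friction and masses are not known exactly. Their poses are not given: they have to be found in the camera images.
- spindle: the spindle cartridge, loose, 0.25 to 0.46 kg: a steel cylinder 32 mm in diameter and 130 mm long with a blue band near the front, and a brass nose 18 mm in diameter and 20 mm long on its front end. Origin on the axis, in the middle of the 130 mm body, also close to the centre of mass; x runs along the axis from the nose (-x) to the flat rear face (+x)
- rear (a point): centre of the spindle's flat rear face, 65 mm along +x from the spindle's origin
- rest: orange plastic rest, fixed, 130 x 70 mm, in whose two small V saddles the spindle lies at the start, axis 47.6 mm above the counter. Saddles 16 mm long, centred at x = -45 and +45 mm; between them the spindle is free underneath and can be gripped across at its middle. Origin under its centre, x along the spindle
- cradle: the service cradle, fixed on the counter; a dark base plate 180 x 155 x 12 mm with two aluminium V blocks, a brass end stop and a hinge post. Origin on the counter under the middle of the groove; x along the groove towards the end stop, z up, y towards the hinge post. A spindle seated in the V has its axis at y = 0, z = 60 mm
- vblocks: the two aluminium V blocks (90 degree V, groove along x), each 24 mm long and 60 mm wide, centred at x = -45 and +45 mm in the cradle, bottom of the V at z = 37.4 mm, tops at z = 58.6 mm; the 66 mm between them is open down to the base plate, with room for fingers beside the spindle. Rigid; the spindle must touch down softly, as the V may not be loaded with more than 60 N. Origin and axes are the cradle's
- end_stop: the brass end stop, a rigid upright plate 9 mm thick, 44 mm wide, top at z = 76 mm, across the far end of the groove. Origin and axes are the cradle's; its face is at x = +75 mm. Sliding the seated spindle along the V takes 3 to 8 N, more to start it; it must not be pressed on the stop with more than 40 N
- stop_face (a point): point of the end stop's face on the groove's axis, at x = 75, y = 0, z = 60 mm in the cradle; the seated spindle's rear face touches here. Axes are the cradle's
- hinge (a point): the strap's hinge axis, at x = 0, y = 75, z = 90 mm in the cradle; the axis runs along the cradle's x. Axes are the cradle's
- strap (a joint): angle of the red strap in rad: 0 is level across the groove, pi/2 upright, about 2 (the start) leaning back away from the groove. The hinge is stiff (0.85 N m of friction) and the strap stays where it is left. Over a seated spindle the pad first touches near 0.08 and its spring is fully compressed at 0
- knob (a point): centre of the black cross grip at the free end of the strap, a cylinder 22 mm in diameter and 28 mm long with flat ends, lying along the cradle's x, 130 mm from the hinge axis; pinched by its ends it can turn between the fingers as the strap swings; at joint angle a it is at x = 0, y = 75 - 130 cos a, z = 90 + 130 sin a (mm) in the cradle. The strap is 16 mm wide and 8 mm thick
- pad: the sprung rubber pad, 18 x 18 mm, under the strap 75 mm from the hinge axis, on a spring (1.5 N preload, 1.5 N per mm, 6 mm of travel, then solid); it bears firmly from 4 N on, and over 25 N would crush. Pressing the grip down takes about 6.5 N against the hinge alone and about 12.5 N with the spring fully compressed. Origin in the middle of the pad's lower face
- blank: bystander: white ceramic milling disc, 98 mm in diameter, 16 mm thick, loose; origin under its centre
- jar: bystander: amber jar with a white lid, 52 mm in diameter, 60 mm high, loose; origin under its centre
- burblock: bystander: blue block 50 x 90 x 22 mm with eight small burs standing in it, loose; origin under its centre
Mind the look-alikes: they are no part of the job. There is more than one size of the spindle; the one meant has the size given above. Of the things shaped like the cradle, the aluminium one is meant.

How it is judged:
By the outcome, as a careful person would: the job done as asked, in the order asked, and still so for the second after the job is handed in, with the robot touching nothing.
It also fails if it takes over 72 s, if anything falls off the work surface, if the arm or the gripper's body presses on something with over 40 N, if the wrist force passes 120 N, or if a joint passes its speed limit or range.

## Working session

There is one attempt and no reset: what is moved stays moved. The work goes in short steps, Python scripts to look and compute and a tool call to move; the robot and the scene stay as the last step left them, time stands still between calls to the robot, and variables do not carry over. Pictures are saved under pics/ and viewed, about 8 in all and at most 12, crops included, and the job is handed in when it is done.

Besides the shell and the picture viewer there is one more tool, called after "Emit:" by a JSON object that holds its "method" and its "body". apply_moves: Moves the arm, as the interface text tells. Its arguments: {"type":"object","properties":{"plan":{"type":"array"},"squeeze":{"type":"number"}},"required":["plan"]}

```bash
mkdir -p pics; ls; python3 - <<'E'
from station import ctrl
import cv2,numpy as np
s=ctrl.sense(); print(s)
for n in ("top","side","wrist"):
    c=ctrl.camera(n); cv2.imwrite(f"pics/{n}0.png",c["pixels"][:,:,::-1]); 
    np.savez(f"{n}0.npz",**c)
    print(n,c["K"].tolist(),c["distortion"],c.get("world_from_camera",c.get("hand_eye")))
E
```

```text
pics
{'clock': 0.0, 'joints': array([-67.60280145,  22.01592705,   0.93793928,  78.56257785,
        -0.36112661,  79.53906325,  -2.66132379]), 'dq': array([-0.07172394,  0.00964573, -0.0140484 ,  0.02896799, -0.01623897,
       -0.06762185,  0.09718782]), 'tau': array([ 3.28593824e-04, -6.27617025e+01,  8.44791848e-01, -3.71805811e+01,
        1.67423836e-02,  1.47950248e-02,  4.62720976e-06]), 'ee_pos': array([273.74018155, 561.31108098, 241.26145584]), 'eef_rot': array([[-8.98837255e-01,  4.38281726e-01, -8.47471187e-04],
       [ 4.38282544e-01,  8.98835423e-01, -1.81460965e-03],
       [-3.35731249e-05, -2.00247058e-03, -9.99997994e-01]]), 'wrist_force': array([0.00697944, 0.43327434, 0.09922101]), 'wrist_torque': array([-0.0036679 , -0.02700601, -0.02759817]), 'opening': 85.23165253829869}
top [[370.5150410941501, 0.0, 256.62314855020685], [0.0, 370.5150410941501, 182.94479321822732], [0.0, 0.0, 1.0]] [-0.10058368  0.          0.          0.          0.        ] [[-2.20815804e-02 -9.90381231e-01  1.36592169e-01  5.27431987e+02]
 [-9.99735064e-01  2.09862475e-02 -9.45401615e-03 
[... 344 characters left out ...]
1 -5.50763829e-02  7.97097134e-02  5.40994637e+02]
 [-9.55016470e-02  6.96315148e-01 -7.11354097e-01  9.10520266e+02]
 [-1.63242702e-02 -7.15619876e-01 -6.98299156e-01  9.60802319e+02]
 [ 0.00000000e+00  0.00000000e+00  0.00000000e+00  1.00000000e+00]]
wrist [[286.94895325708967, 0.0, 254.34531313213432], [0.0, 286.94895325708967, 185.6127125228973], [0.0, 0.0, 1.0]] [-0.01765153  0.          0.          0.          0.        ] [[-9.72552118e-05 -9.53600964e-01 -3.01073401e-01  7.52300481e+01]
 [ 9.99999160e-01 -4.81881897e-04  1.20325446e-03 -3.36582734e-01]
 [-1.29250643e-03 -3.01073031e-01  9.53600209e-01 -1.31979213e+02]
 [ 0.00000000e+00  0.00000000e+00  0.00000000e+00  1.00000000e+00]]
```

View pics/top0.png

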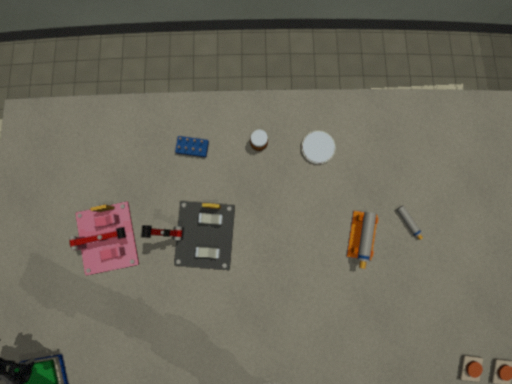

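View pics/side0.png

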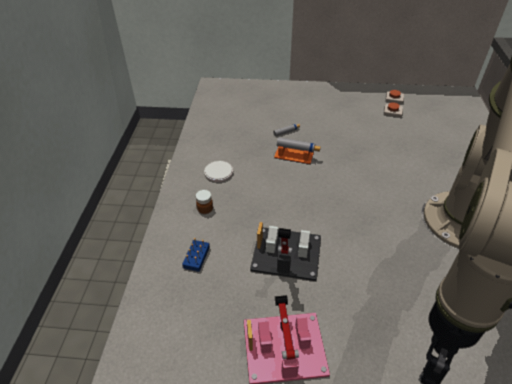

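The top view shows the dark cradle at (206,235), its stop at the top at (211,206) and its hinge to the left. The spindle lies on the rest at (367,236) with the nose at (362,265). The small look-alike is at (410,222) and the pink cradle at left. I'll make rough positions from these, then look closer with the wrist camera.

```bash
cat > h.py <<'E'
import numpy as np,cv2
from station import ctrl
def cam(name,save=None):
    s=ctrl.sense(); c=ctrl.camera(name)
    if name=="wrist":
        T=np.eye(4);T[:3,:3]=s["eef_rot"];T[:3,3]=s["ee_pos"]; c["T"]=T@c["hand_eye"]
    else: c["T"]=c["world_from_camera"]
    if save: cv2.imwrite(f"pics/{save}.png",c["pixels"][:,:,::-1]); np.savez(f"{save}.npz",**c)
    return c
def load(f):
    c=dict(np.load(f)); 
    if "T" not in c: c["T"]=c["world_from_camera"]
    return c
def w(c,uv,z):
    "pixel -> world at height z"
    p=cv2.undistortPoints(np.array(uv,float).reshape(-1,1,2),c["K"],c["distortion"]).reshape(-1,2)
    d=np.c_[p,np.ones(len(p))]@c["T"][:3,:3].T; o=c["T"][:3,3]
    return o+d*((np.reshape(z,(-1,1))-o[2])/d[:,2:])
def px(c,P):
    Ti=np.linalg.inv(c["T"]); r=cv2.Rodrigues(Ti[:3,:3])[0]
    return cv2.projectPoints(np.array(P,float).reshape(-1,3),r,Ti[:3,3],c["K"],c["distortion"])[0].reshape(-1,2)
E
python3 - <<'E'
from h import *
c=load("top0.npz")
print("plate corners",w(c,[(181,202),(236,205),(230,270),(175,266)],12).round())
print("blocks",w(c,[(210,218.5),(207,253)],58.6).round())
print("stop",w(c,[(211,206)],76).round())
print("spindle ends",w(c,[(369,212),(364,259),(362,266)],[[60],[60],[48]]).round())
print("knob",w(c,[(147,231)],200).round(), "dist jar..",w(c,[(259,138),(318,148),(192,147)],20).round())
E
```

```text
plate corners [[620. 234.  12.]
 [609.  80.  12.]
 [431. 100.  12.]
 [444. 251.  12.]]
blocks [[571. 148.  59.]
 [480. 156.  59.]]
stop [[602. 143.  76.]]
spindle ends [[ 578. -277.   60.]
 [ 454. -257.   60.]
 [ 435. -254.   48.]]
knob [[539. 275. 200.]] dist jar.. [[ 797.   12.   20.]
 [ 764. -154.   20.]
 [ 775.  202.   20.]]
```

Emit:
{"method": "apply_moves", "body": {"plan": [[0,0,5,60,-100,40,0],[0,0,10,125,-205,60,0],[0,0,15,190,-300,60,0],[0,0,21,251,-395,60,0],[0,0,21,251,-395,60,0],[0,0,21,251,-395,60,0],[0,0,21,251,-395,60,0],[0,0,21,251,-395,60,0],[0,0,21,251,-395,60,0],[0,0,21,251,-395,60,0],[0,0,21,251,-395,60,0],[0,0,21,251,-395,60,0],[0,0,21,251,-395,60,0],[0,0,21,251,-395,60,0]]}}

```text
clock: 1.55
ee_pos: [524.0, 168.0, 301.3]
eef_rot: [[-0.996, 0.084, -0.001], [0.084, 0.996, -0.001], [0.001, -0.001, -1.0]]
wrist_force: [-0.4, 0.1, -0.3]
opening: 85.6
```

```bash
python3 - <<'E'
from h import *
c=cam("wrist","cr1"); s=ctrl.sense(); print(s["clock"],s["ee_pos"],s["joints"])
cv2.imwrite("pics/cr1b.png",cv2.resize(c["pixels"][:,:,::-1],(800,600),interpolation=cv2.INTER_CUBIC))
E
```

```text
1.6 [524.16579912 167.84346288 301.36031256] [-33.46502353  11.43384796  14.79456193  85.08445635  -2.85776961
  83.90863633  66.49944436]
```

View pics/cr1b.png

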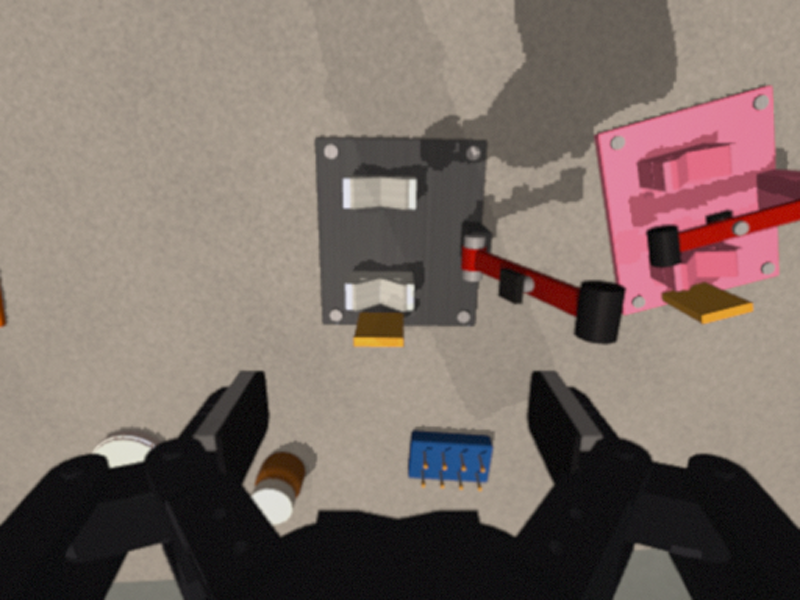

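The cradle is fully visible here: V blocks at (380,193) and (380,295), stop top at (379,342), knob at (600,312). I'll fit its pose and overlay the model to check.

```bash
cat > fit.py <<'E'
from h import *
from scipy.optimize import least_squares
def place(q,P):
    a=np.radians(q[2]);R=np.array([[np.cos(a),-np.sin(a),0],[np.sin(a),np.cos(a),0],[0,0,1]])
    return np.array(P,float)@R.T+[q[0],q[1],0]
def fit(c,P,uv,q0):
    f=lambda q:(px(c,place(q,P))-np.array(uv)).ravel()
    r=least_squares(f,q0,x_scale=[1,1,.1]); return r.x,r.fun.reshape(-1,2)
E
python3 - <<'E'
from fit import *
c=load("cr1.npz")
P=[(-57,-30,58.6),(-57,30,58.6),(-33,-30,58.6),(-33,30,58.6),(33,-30,58.6),(33,30,58.6),(57,-30,58.6),(57,30,58.6),(75,-22,76),(75,22,76),(84,-22,76),(84,22,76)]
uv=np.array([(343,178),(417,178),(343,208),(417,208),(346,282),(414,281),(346,309),(414,308),(353,338),(404,338),(353,347),(404,347)])/1.5625
q,r=fit(c,P,uv,[525,152,-5]); print(q.round(2)); print((r*1.5625).round(1).tolist())
im=cv2.resize(c["pixels"][:,:,::-1],None,fx=4,fy=4,interpolation=cv2.INTER_CUBIC)
def L(A,col=(0,255,0)):
    u=((px(c,place(q,A))+.5)*4-.5); cv2.polylines(im,[np.round(u*16).astype(int)],True,col,1,cv2.LINE_AA,4)
for x in(-45,45): L([(x-12,-30,58.6),(x+12,-30,58.6),(x+12,30,58.6),(x-12,30,58.6)])
L([(75,-22,76),(84,-22,76),(84,22,76),(75,22,76)])
L([(-90,-65,12),(90,-65,12),(90,90,12),(-90,90,12)],(255,255,0))
for a in (1.9,2.,2.1): L([(0,75,90),(0,75-130*np.cos(a),90+130*np.sin(a))],(255,0,255))
cv2.imwrite("pics/crfit.png",im[330:930,760:1560])
E
```

```text
[526.89 151.82  -5.5 ]
[[-0.2, -0.6], [-0.4, 0.3], [0.5, -0.8], [-1.1, 0.0], [-0.6, 1.5], [0.1, 3.2], [0.0, 0.3], [-0.5, 2.1], [0.6, -2.1], [0.5, -1.5], [0.7, -1.5], [0.3, -1.0]]
```

View pics/crfit.png

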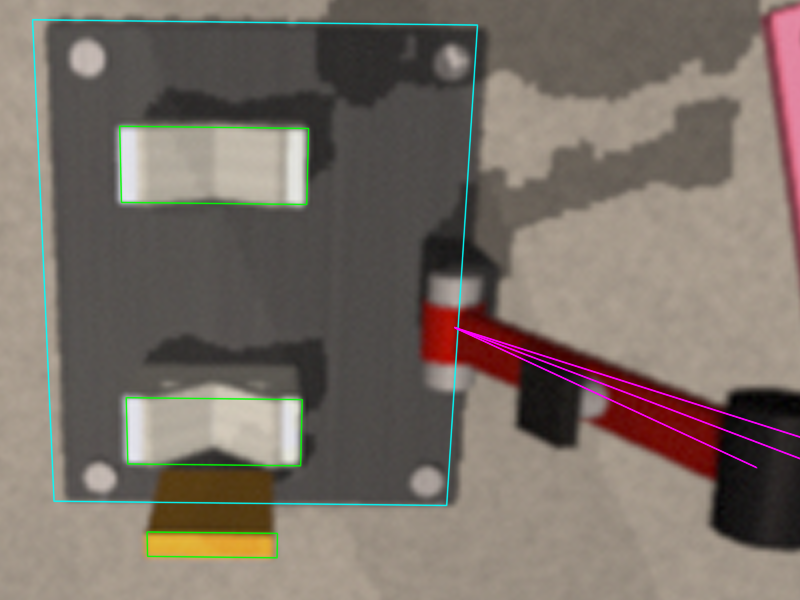

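The overlay matches the blocks and stop within about 1 mm: cradle at (526.9, 151.8), yaw -5.5°. Next, the spindle.

Emit:
{"method": "apply_moves", "body": {"plan": [[0,0,-1,0,-45,0,0],[0,0,-2,0,-95,0,0],[0,0,-3,0,-145,0,0],[0,0,-4,0,-195,0,0],[0,0,-4,0,-245,0,0],[0,0,-4,0,-295,0,0],[0,0,-4,0,-345,0,0],[0,0,-4,0,-395,0,0],[0,0,-4,0,-430,0,0],[0,0,-4,0,-430,0,0],[0,0,-4,0,-430,0,0],[0,0,-4,0,-430,0,0],[0,0,-4,0,-430,0,0],[0,0,-4,0,-430,0,0]]}}

```text
clock: 3.0
ee_pos: [524.7, -260.7, 301.5]
eef_rot: [[-0.988, 0.152, -0.0], [0.152, 0.988, -0.001], [0.0, -0.001, -1.0]]
wrist_force: [0.3, -0.8, -0.4]
opening: 85.4
```

```bash
python3 - <<'E'
from h import *
c=cam("wrist","sp1"); s=ctrl.sense(); print(s["clock"],s["ee_pos"],s["joints"])
cv2.imwrite("pics/sp1b.png",cv2.resize(c["pixels"][60:260,120:390,::-1],None,fx=2.96,fy=3,interpolation=cv2.INTER_CUBIC)[:600,:800])
E
```

```text
3.05 [ 524.54404352 -261.01675606  301.48601913] [ -1.43894911  17.31449489  32.48558244  80.19127496  -9.18079497
  85.12548782 111.89475002]
```

View pics/sp1b.png

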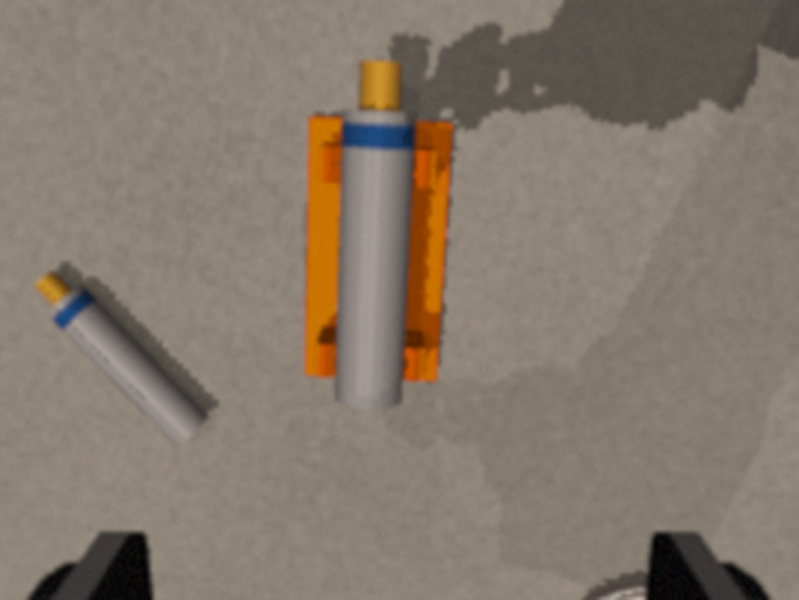

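The 32 mm spindle lies in the rest with body from row 111 to 407, nose tip at (381,61). The axis runs from about (379,111) to (369,407), and the middle is free.

```bash
python3 - <<'E'
from h import *
c=load("sp1.npz"); 
f=lambda a,b:((a+.5)/2.96-.5+120,(b+.5)/3-.5+60)
W=w(c,[f(379,111),f(369,406),f(381,61),f(344,130),f(414,130),f(337,380),f(404,380)],[[60],[63.6],[47.6],[47.6],[47.6],[47.6],[47.6]]); print(W.round(1)); print("cam",c["T"][:3,3])
d=W[1]-W[0]; print("len",np.hypot(*d[:2]), "yaw",np.degrees(np.arctan2(d[1],d[0])))
a=(W[3]+W[4])/2;b=(W[5]+W[6])/2;d=b-a
print("side fit",a,b,"yaw",np.degrees(np.arctan2(d[1],d[0])),np.linalg.norm(W[3]-W[4]),np.linalg.norm(W[5]-W[6]))
E
```

```text
[[ 450.6 -258.4   60. ]
 [ 576.8 -283.2   63.6]
 [ 430.8 -254.6   47.6]
 [ 456.1 -275.1   47.6]
 [ 460.7 -244.8   47.6]
 [ 567.2 -297.7   47.6]
 [ 572.  -266.1   47.6]]
cam [ 450.05619722 -249.91160767  433.47774538]
len 128.5728614376129 yaw -11.138512005543035
side fit [ 458.40269277 -259.92480178   47.6       ] [ 569.57927592 -281.87150201   47.6       ] yaw -11.166841268518045 30.61353322343435 31.950368970590024
```

Emit:
{"method": "apply_moves", "body": {"plan": [[0,0,-2.4,-10,-10,-40,0],[0,0,-2.4,-10.5,-10,-85,0],[0,0,-2.4,-10.5,-10,-130,0],[0,0,-2.4,-10.5,-10,-170,0],[0,0,-2.4,-10.5,-10,-200,0],[0,0,-2.4,-10.5,-10,-220,0],[0,0,-2.4,-10.5,-10,-235,0],[0,0,-2.4,-10.5,-10,-245,0],[0,0,-2.4,-10.5,-10,-253,0],[0,0,-2.4,-10.5,-10,-260,0],[0,0,-2.4,-10.5,-10,-260,0],[0,0,-2.4,-10.5,-10,-260,0],[0,0,-2.4,-10.5,-10,-260,0],[0,0,-2.4,-10.5,-10,-260,0]], "squeeze": 40}}

```text
clock: 4.45
ee_pos: [514.4, -271.2, 42.1]
eef_rot: [[-0.981, 0.193, 0.001], [0.193, 0.981, -0.001], [-0.001, -0.001, -1.0]]
wrist_force: [-0.5, 0.4, 0.2]
opening: 85.6
```

Emit:
{"method": "apply_moves", "body": {"plan": [[0,0,0,0,0,0,0.3],[0,0,0,0,0,0,0.45],[0,0,0,0,0,0,0.5],[0,0,0,0,0,0,0.55],[0,0,0,0,0,0,0.6],[0,0,0,0,0,0,0.65],[0,0,0,0,0,0,0.7],[0,0,0,0,0,0,0.8],[0,0,0,0,0,0,0.9],[0,0,0,0,0,0,1],[0,0,0,0,0,0,1],[0,0,0,0,0,0,1]]}}

```text
clock: 5.65
ee_pos: [514.4, -271.3, 42.2]
eef_rot: [[-0.981, 0.193, 0.001], [0.193, 0.981, -0.001], [-0.001, -0.001, -1.0]]
wrist_force: [-2.2, 0.2, 5.0]
opening: 30.9
```

Emit:
{"method": "apply_moves", "body": {"plan": [[0,0,0,0,0,3,1],[0,0,0,0,0,8,1],[0,0,0,0,0,20,1],[0,0,0,0,0,40,1],[0,0,0,0,0,65,1],[0,0,0,0,0,90,1],[0,0,0,0,0,110,1],[0,0,0,0,0,115,1],[0,0,0,0,0,115,1],[0,0,0,0,0,115,1],[0,0,0,0,0,115,1]]}}

```text
clock: 6.75
ee_pos: [513.7, -270.8, 155.8]
eef_rot: [[-0.981, 0.193, -0.001], [0.193, 0.981, -0.0], [0.001, -0.001, -1.0]]
wrist_force: [-0.4, -0.6, -2.8]
opening: 30.5
```

```bash
python3 - <<'E'
from h import *
c=cam("wrist","gr1"); s=ctrl.sense(); print(s["clock"],s["ee_pos"],s["wrist_force"],s["wrist_torque"],s["joints"])
cv2.imwrite("pics/gr1b.png",cv2.resize(c["pixels"][:,:,::-1],(800,600),interpolation=cv2.INTER_CUBIC))
E
```

```text
6.8 [ 513.75910409 -270.94155709  155.93935443] [ 0.35269923 -0.10356544 -2.1115767 ] [ 0.00773955 -0.01514718  0.01947625] [-1.05138488e-01  2.16650928e+01  3.17113637e+01  9.38816558e+01
 -1.20113711e+01  6.79439507e+01  1.13188593e+02]
```

View pics/gr1b.png

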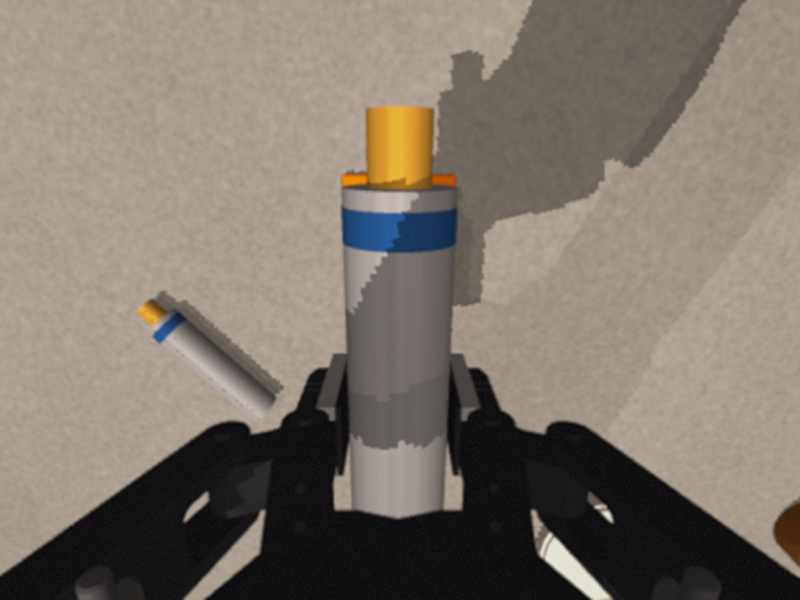

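```bash
python3 - <<'E'
from h import *
c=load("gr1.npz"); T=np.eye(4); s=ctrl.sense(); T[:3,:3]=s["eef_rot"];T[:3,3]=s["ee_pos"]
f=lambda a,b:((a+.5)/1.5625-.5,(b+.5)/1.5625-.5)
az=s["ee_pos"][2]+5.5
W=w(c,[f(400,107),f(343,184),f(457,184),f(400,190),f(367,150),f(433,150)],[[az],[az],[az],[az+15],[az],[az]])
L=(W-T[:3,3])@T[:3,:3]; print(L.round(1))
E
```

```text
[[ 86.    0.1  -5.4]
 [ 66.2 -15.5  -5.4]
 [ 66.2  15.9  -5.4]
 [ 65.8   0.1 -20.4]
 [ 75.1  -8.8  -5.4]
 [ 75.1   9.   -5.4]]
```

Grip confirmed: the spindle is centred to within 1 mm and level. Now carrying it over to above the cradle.

Emit:
{"method": "apply_moves", "body": {"plan": [[0,0,0.5,1,15,0,1],[0,0,1,2,40,0,1],[0,0,1.5,3,75,0,1],[0,0,2,4,115,0,1],[0,0,2.5,6,155,0,1],[0,0,3,7,195,0,1],[0,0,3.5,8,235,0,1],[0,0,4,10,275,0,1],[0,0,4.5,11,315,0,1],[0,0,5,12,350,0,1],[0,0,5.6,13,380,0,1],[0,0,5.6,14,402,0,1],[0,0,5.6,14.3,416,0,1],[0,0,5.6,14.3,422.6,0,1],[0,0,5.6,14.3,422.6,0,1],[0,0,5.6,14.3,422.6,0,1],[0,0,5.6,14.3,422.6,0,1],[0,0,5.6,14.3,422.6,0,1]]}}

```text
clock: 8.6
ee_pos: [528.2, 150.4, 156.0]
eef_rot: [[-0.995, 0.099, -0.001], [0.099, 0.995, -0.001], [0.001, -0.001, -1.0]]
wrist_force: [0.2, 0.3, -3.6]
opening: 30.7
```

```bash
cat > ov.py <<'E'
from fit import *
import sys
name=sys.argv[1]; q=[float(v) for v in sys.argv[2].split(",")]; x0,y0,x1,y1=[int(v) for v in sys.argv[3].split(",")]
c=cam("wrist",name); s=ctrl.sense(); print(s["clock"],s["ee_pos"].round(1),s["eef_rot"].round(3).tolist(),s["wrist_force"].round(1))
k=min(800/(x1-x0),600/(y1-y0)); im=cv2.resize(c["pixels"][y0:y1,x0:x1,::-1],None,fx=k,fy=k,interpolation=cv2.INTER_CUBIC)
def L(A,col=(0,255,0)):
    u=((px(c,place(q,A))+.5-[x0,y0])*k-.5); cv2.polylines(im,[np.round(u*16).astype(int)],True,col,1,cv2.LINE_AA,4)
for x in(-45,45): L([(x-12,-30,58.6),(x+12,-30,58.6),(x+12,30,58.6),(x-12,30,58.6)])
L([(75,-22,76),(84,-22,76),(84,22,76),(75,22,76)])
for a in (1.9,2.,2.1): L([(0,75,90),(0,75-130*np.cos(a),90+130*np.sin(a))],(255,0,255))
cv2.imwrite(f"pics/{name}o.png",im)
E
python3 ov.py cr2 526.9,151.8,-5.5 0,0,512,384
```

```text
8.65 [528.2 150.7 156. ] [[-0.995, 0.098, -0.001], [0.098, 0.995, -0.001], [0.001, -0.001, -1.0]] [-0.7  0.8 -2.7]
```

View pics/cr2o.png

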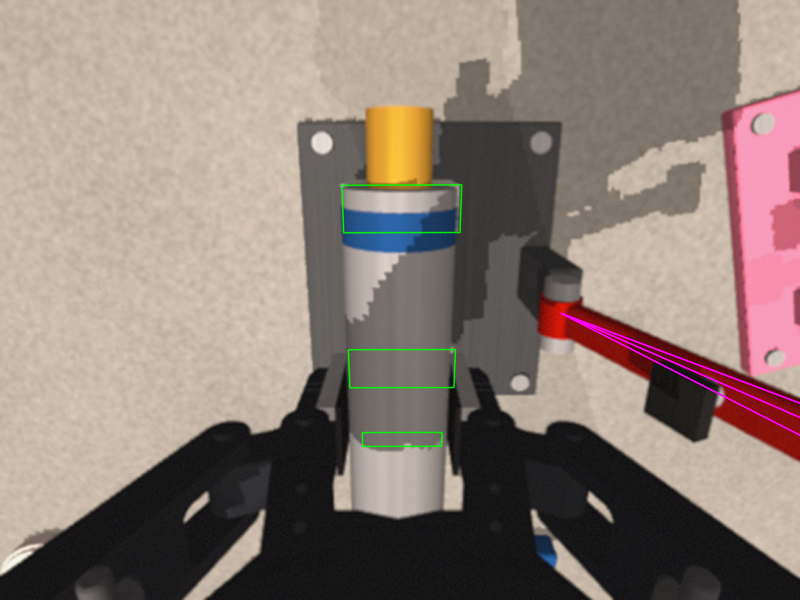

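The blocks are hidden under the spindle, but the hinge and plate agree with the fit. I'll descend in stages and check the force.

Emit:
{"method": "apply_moves", "body": {"plan": [[0,0,0,-0.5,1.2,-15,1],[0,0,0,-0.5,1.2,-35,1],[0,0,0,-0.5,1.2,-55,1],[0,0,0,-0.5,1.2,-72,1],[0,0,0,-0.5,1.2,-84,1],[0,0,0,-0.5,1.2,-91,1],[0,0,0,-0.5,1.2,-95,1],[0,0,0,-0.5,1.2,-96,1],[0,0,0,-0.5,1.2,-96,1],[0,0,0,-0.5,1.2,-96,1],[0,0,0,-0.5,1.2,-96,1]]}}

```text
clock: 9.75
ee_pos: [528.1, 152.0, 60.6]
eef_rot: [[-0.995, 0.098, -0.0], [0.098, 0.995, -0.0], [0.0, -0.0, -1.0]]
wrist_force: [-0.0, 0.4, -3.0]
opening: 31.1
```

```bash
python3 ov.py cr3 526.9,151.8,-5.5 100,60,400,285
```

```text
9.8 [528.  152.   60.5] [[-0.995, 0.098, -0.0], [0.098, 0.995, -0.0], [0.0, -0.001, -1.0]] [-0.5 -0.2 -1.8]
```

View pics/cr3o.png

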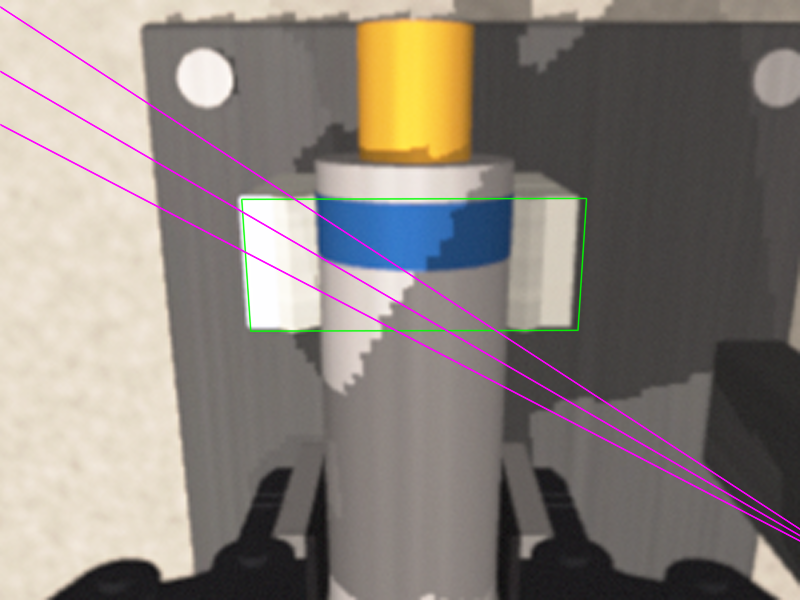

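The spindle sits about 1.1 mm too far +y of the block centre (414 vs 408 px), so I'll correct that while lowering slowly.

Emit:
{"method": "apply_moves", "body": {"plan": [[0,0,0,0,-0.6,0,1],[0,0,0,0,-1.1,-1,1],[0,0,0,0,-1.1,-2,1],[0,0,0,0,-1.1,-3,1],[0,0,0,0,-1.1,-3.5,1],[0,0,0,0,-1.1,-4,1],[0,0,0,0,-1.1,-4.5,1],[0,0,0,0,-1.1,-4.5,1],[0,0,0,0,-1.1,-4.5,1]]}}

```text
clock: 10.7
ee_pos: [528.0, 151.0, 56.0]
eef_rot: [[-0.995, 0.098, -0.0], [0.098, 0.995, -0.0], [0.0, -0.0, -1.0]]
wrist_force: [-0.2, -1.0, -3.2]
opening: 31.1
```

Emit:
{"method": "apply_moves", "body": {"plan": [[0,0,0,0,0,-0.3,1],[0,0,0,0,0,-0.6,1],[0,0,0,0,0,-0.9,1],[0,0,0,0,0,-1.2,1],[0,0,0,0,0,-1.2,1],[0,0,0,0,0,-1.2,1]]}}

```text
clock: 11.3
ee_pos: [528.1, 151.1, 54.9]
eef_rot: [[-0.995, 0.098, -0.0], [0.098, 0.995, -0.0], [0.0, -0.0, -1.0]]
wrist_force: [-0.5, 1.0, -0.9]
opening: 30.8
```

Emit:
{"method": "apply_moves", "body": {"plan": [[0,0,0,0,0,-0.3,1],[0,0,0,0,0,-0.6,1],[0,0,0,0,0,-0.6,1],[0,0,0,0,0,-0.6,1]]}}

```text
clock: 11.7
ee_pos: [528.2, 151.3, 54.7]
eef_rot: [[-0.995, 0.098, 0.0], [0.098, 0.995, 0.0], [-0.0, 0.0, -1.0]]
wrist_force: [-2.7, 1.1, 5.8]
opening: 30.9
```

Contact is made softly (about 9 N). Now sliding towards the stop along (0.995, -0.096).

Emit:
{"method": "apply_moves", "body": {"plan": [[0,0,0,1,-0.1,0,1],[0,0,0,2,-0.2,0,1],[0,0,0,3,-0.3,0,1],[0,0,0,4,-0.4,0,1],[0,0,0,5,-0.5,0,1],[0,0,0,6,-0.6,0,1],[0,0,0,7,-0.7,0,1],[0,0,0,7,-0.7,0,1]]}}

```text
clock: 12.5
ee_pos: [534.0, 150.8, 54.6]
eef_rot: [[-0.995, 0.097, -0.002], [0.097, 0.995, 0.0], [0.002, -0.0, -1.0]]
wrist_force: [-8.5, 0.4, 6.8]
opening: 30.6
```

Emit:
{"method": "apply_moves", "body": {"plan": [[0,0,0,1,-0.1,0,1],[0,0,0,1.5,-0.15,0,1],[0,0,0,2,-0.2,0,1],[0,0,0,2.5,-0.25,0,1],[0,0,0,2.5,-0.25,0,1]]}}

```text
clock: 13.0
ee_pos: [534.9, 150.8, 54.5]
eef_rot: [[-0.995, 0.097, -0.006], [0.097, 0.995, 0.0], [0.006, -0.001, -1.0]]
wrist_force: [-12.3, -0.2, 11.5]
opening: 30.8
```

Emit:
{"method": "apply_moves", "body": {"plan": [[0,0,0,0.8,-0.1,0.4,1],[0,0,0,1.2,-0.1,0.4,1],[0,0,0,1.6,-0.15,0.4,1],[0,0,0,1.6,-0.15,0.4,1]]}}

```text
clock: 13.4
ee_pos: [536.6, 150.6, 54.7]
eef_rot: [[-0.995, 0.097, -0.006], [0.097, 0.995, -0.0], [0.006, -0.001, -1.0]]
wrist_force: [-2.8, 1.1, 0.5]
opening: 31.0
```

```bash
python3 ov.py cr4 526.9,150.8,-5.5 100,60,400,285; python3 - <<'E'
from h import *
s=ctrl.sense(); print(s["wrist_torque"],s["ee_pos"])
E
```

```text
13.45 [536.6 150.6  54.7] [[-0.995, 0.097, -0.006], [0.097, 0.995, -0.0], [0.006, -0.001, -1.0]] [-1.8  0.4 -0.3]
[0.25507719 0.33879204 0.08805167] [536.62615469 150.63058313  54.71761064]
```

View pics/cr4o.png

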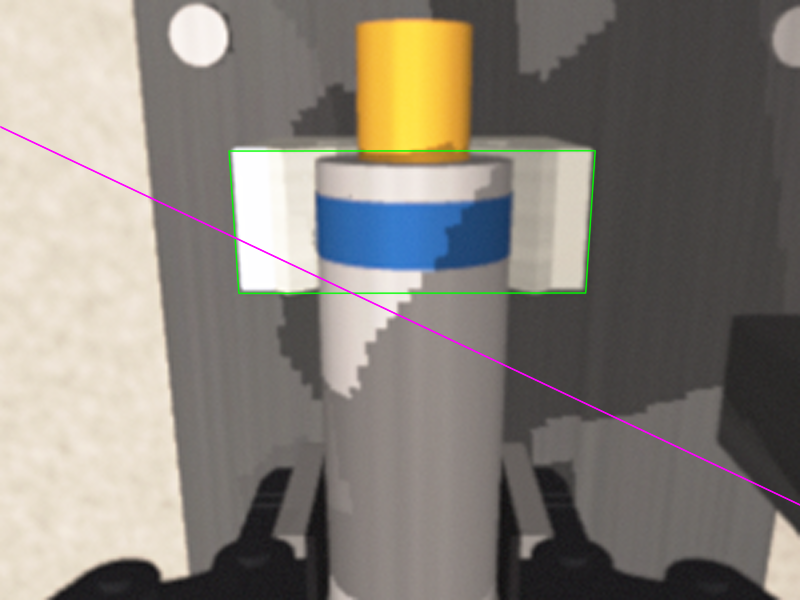

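The fit (y=150.8) now matches the block. The front face reads about 2–3 mm inside the block's front edge, where home is 2 mm, so it is near or at the stop. I'll push gently in small steps until the force rises.

Emit:
{"method": "apply_moves", "body": {"plan": [[0,0,0,0.4,0,0,1],[0,0,0,0.8,-0.1,0,1],[0,0,0,0.8,-0.1,0,1]]}}

```text
clock: 13.75
ee_pos: [537.3, 150.6, 54.7]
eef_rot: [[-0.995, 0.097, -0.006], [0.097, 0.995, 0.0], [0.006, -0.001, -1.0]]
wrist_force: [-4.4, 0.5, 1.4]
opening: 30.9
```

Still sliding freely.

Emit:
{"method": "apply_moves", "body": {"plan": [[0,0,0,0.4,0,0,1],[0,0,0,0.8,-0.1,0,1],[0,0,0,0.8,-0.1,0,1]]}}

```text
clock: 14.05
ee_pos: [537.4, 150.6, 54.7]
eef_rot: [[-0.995, 0.096, -0.008], [0.096, 0.995, 0.0], [0.007, -0.001, -1.0]]
wrist_force: [-8.6, 1.1, 5.3]
opening: 30.6
```

Emit:
{"method": "apply_moves", "body": {"plan": [[0,0,0,0.5,0,0.2,1],[0,0,0,1.0,-0.1,0.3,1],[0,0,0,1.0,-0.1,0.3,1],[0,0,0,1.0,-0.1,0.3,1]]}}

```text
clock: 14.45
ee_pos: [537.4, 150.5, 54.7]
eef_rot: [[-0.995, 0.096, -0.01], [0.096, 0.995, -0.0], [0.009, -0.001, -1.0]]
wrist_force: [-8.6, 1.4, 3.5]
opening: 30.9
```

Emit:
{"method": "apply_moves", "body": {"plan": [[0,0,0,0.7,-0.1,0.1,1],[0,0,0,1.4,-0.15,0.2,1],[0,0,0,1.8,-0.2,0.2,1],[0,0,0,1.8,-0.2,0.2,1]]}}

```text
clock: 14.85
ee_pos: [537.4, 150.6, 54.6]
eef_rot: [[-0.995, 0.096, -0.013], [0.096, 0.995, -0.0], [0.013, -0.001, -1.0]]
wrist_force: [-11.6, 0.3, 8.4]
opening: 30.5
```

```bash
python3 - <<'E'
from fit import *
c=cam("wrist","cr5"); s=ctrl.sense(); print(s["wrist_force"],s["wrist_torque"],s["ee_pos"],s["clock"])
cv2.imwrite("pics/cr5.png",c["pixels"][:,:,::-1])
# vertical brightness edges along columns: nose/body front edge, band edges -> spindle x by model
q=[526.9,150.8,-5.5]
for y in(-13,13):
  col=px(c,place(q,[(-55,y,60+np.sqrt(256-169))]))[0]; u=int(round(col[0]))
  g=c["pixels"][60:180,u].astype(int); 
  print(u,[(60+i,g[i].tolist()) for i in range(45,75)])
  for X in(-57,-56,-55,-54): print(X,px(c,place(q,[(X,y,60+np.sqrt(256-169))])).round(1))
# block front edge rows for reference
for X in(-57,-33): print("blk",px(c,place(q,[(X,-27,58.6),(X,27,58.6)])).round(1).tolist())
E
```

```text
[-11.79747333   0.20642576   7.42288431] [0.14999857 2.29120328 0.07268916] [537.33352143 150.54067294  54.62706483] 14.9
222 [(105, [79, 73, 72]), (106, [78, 74, 72]), (107, [76, 72, 69]), (108, [77, 73, 71]), (109, [81, 79, 75]), (110, [100, 97, 91]), (111, [123, 119, 111]), (112, [148, 143, 132]), (113, [183, 175, 163]), (114, [223, 216, 200]), (115, [232, 227, 215]), (116, [236, 230, 218]), (117, [230, 224, 207]), (118, [175, 168, 155]), (119, [120, 115, 109]), (120, [138, 132, 126]), (121, [174, 164, 157]), (122, [187, 175, 168]), (123, [187, 176, 169]), (124, [188, 177, 170]), (125, [186, 175, 169]), (126, [187, 176, 170]), (127, [186, 174, 169]), (128, [187, 175, 171]), (129, [185, 173, 169]), (130, [185, 175, 170]), (131, [185, 175, 169]), (132, [172, 164, 164]), (133, [111, 120, 148]), (134, [57, 93, 146])]
-57 [[221.8 115.5]]
-56 [[221.9 118. ]]
-55 [[222.  120.5]]
-54 [[222.  123.1]]
286 [(105, [70, 65, 65]), (106, [67, 64, 62]), (107, [69, 66, 64]), (108, [66, 64, 63]), (109, [72, 70, 68]), (110, [97, 92, 88]), (111, [130, 125, 116]), (112, [153, 146, 137]), (113, [156, 149, 139]), (114, [160, 152, 144]), (115, [169, 161, 151]), (116, [170, 162, 151]), (117, [163, 157, 147]), (118, [133, 126, 119]), (119, [102, 98, 94]), (120, [111, 105, 102]), (121, [149, 140, 136]), (122, [162, 153, 149]), (123, [162, 153, 148]), (124, [155, 146, 142]), (125, [140, 132, 127]), (126, [128, 122, 118]), (127, [126, 119, 116]), (128, [127, 120, 117]), (129, [126, 119, 117]), (130, [126, 118, 115]), (131, [127, 120, 116]), (132, [123, 118, 116]), (133, [92, 97, 110]), (134, [54, 73, 107])]
-57 [[286.6 115.5]]
-56 [[286.5 118. ]]
-55 [[286.4 120.5]]
-54 [[286.3 123.1]]
blk [[192.5, 114.2], [315.9, 114.2]]
blk [[195.7, 167.6], [312.8, 167.7]]
```

The front face edge is at row 120.5, which is cradle x = -55 — exactly home. A 12 N push moved it no further. Releasing now and lifting straight up.

Emit:
{"method": "apply_moves", "body": {"plan": [[0,0,0,0.5,0,0,0.6],[0,0,0,0.5,0,0,0.5],[0,0,0,0.3,0,0,0.35],[0,0,0,0,0,0,0.3],[0,0,0,0,0,0,0.3],[0,0,0,0,0,0,0.3],[0,0,0,0,0,0,0.3]]}}

```text
clock: 15.6
ee_pos: [537.4, 150.6, 54.6]
eef_rot: [[-0.995, 0.096, -0.013], [0.096, 0.995, -0.0], [0.013, -0.001, -1.0]]
wrist_force: [1.2, -0.4, 0.7]
opening: 60.2
```

Emit:
{"method": "apply_moves", "body": {"plan": [[0,-0.7,0,0,0,3,0.3],[0,-0.7,0,0,0,12,0.3],[0,-0.7,0,0,0,30,0.3],[0,-0.7,0,0,0,60,0.3],[0,-0.7,0,0,0,100,0.3],[0,-0.7,0,0,0,145,0.3],[0,-0.7,0,0,0,190,0.3],[0,-0.7,0,0,0,230,0.3],[0,-0.7,0,0,0,250,0.3],[0,-0.7,0,0,0,250,0.3],[0,-0.7,0,0,0,250,0.3],[0,-0.7,0,0,0,250,0.3]]}}

```text
clock: 16.8
ee_pos: [536.8, 150.4, 303.6]
eef_rot: [[-0.995, 0.096, -0.003], [0.096, 0.995, -0.001], [0.003, -0.001, -1.0]]
wrist_force: [0.3, -0.7, -1.0]
opening: 59.8
```

Emit:
{"method": "apply_moves", "body": {"plan": [[0,0,-8,0,10,0,0.3],[0,0,-16,0,30,0,0.3],[0,0,-24,0,50,0,0.3],[0,0,-32,0,70,0,0.3],[0,0,-40,1,90,0,0.3],[0,0,-48,1,110,0,0.3],[0,0,-56,2,128,0,0.3],[0,0,-64,2,128,0,0.3],[0,0,-72,2,128,0,0.3],[0,0,-80,2,128,0,0.3],[0,0,-88,2,128,0,0.3],[0,0,-90,2,128,0,0.3],[0,0,-90,2,128,0,0.3],[0,0,-90,2,128,0,0.3],[0,0,-90,2,128,0,0.3]]}}

```text
clock: 18.3
ee_pos: [538.7, 278.3, 303.1]
eef_rot: [[0.095, 0.996, -0.001], [0.996, -0.095, 0.002], [0.002, -0.002, -1.0]]
wrist_force: [0.4, -0.3, 0.3]
opening: 59.8
```

```bash
python3 ov.py kn1 526.9,150.8,-5.5 0,0,512,384
```

```text
18.35 [538.7 278.3 303.3] [[0.095, 0.995, -0.001], [0.995, -0.095, 0.002], [0.002, -0.001, -1.0]] [-0.4 -0.9  0.3]
```

View pics/kn1o.png

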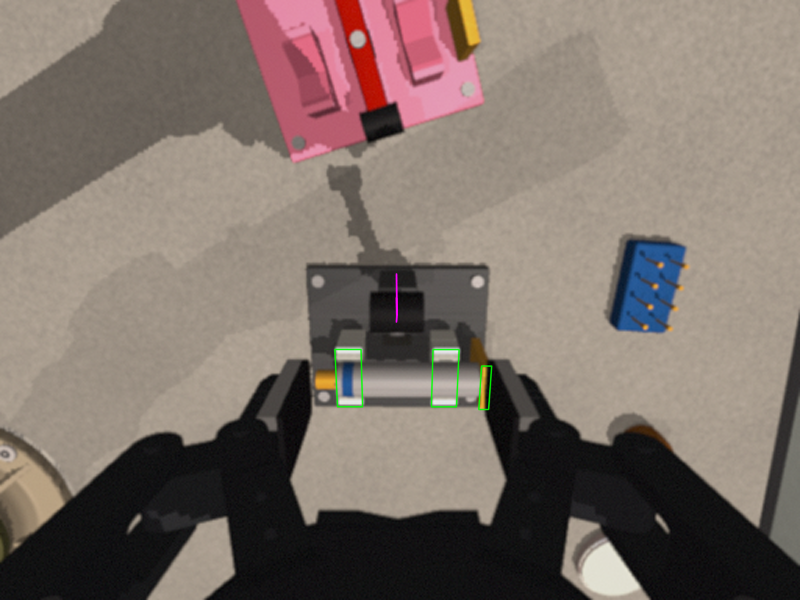

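The view shows the spindle home with its rear at the stop (488,385). The knob is centred at (397,312), 52 px wide. I'll solve the strap angle from it.

```bash
python3 - <<'E'
from fit import *
c=load("kn1.npz");q=[526.9,150.8,-5.5]
for a in np.arange(1.4,2.2,.1):
    k=np.array([0,75-130*np.cos(a),90+130*np.sin(a)])
    u=px(c,place(q,[k,k+[14,0,0],k-[14,0,0],k+[0,11,0],k-[0,11,0]]))*1.5625
    print(round(a,2),k.round(0),place(q,[k])[0].round(1),u.round(0).tolist())
print(c["T"].round(2))
E
```

```text
1.4 [  0.  53. 218.] [532.  203.5 218.1] [[396.0, 431.0], [421.0, 431.0], [371.0, 431.0], [396.0, 414.0], [396.0, 447.0]]
1.5 [  0.  66. 220.] [533.2 216.3 219.7] [[396.0, 413.0], [421.0, 413.0], [370.0, 412.0], [396.0, 395.0], [396.0, 430.0]]
1.6 [  0.  79. 220.] [534.5 229.2 219.9] [[396.0, 392.0], [421.0, 392.0], [370.0, 392.0], [396.0, 374.0], [396.0, 410.0]]
1.7 [  0.  92. 219.] [535.7 242.1 218.9] [[396.0, 369.0], [422.0, 369.0], [369.0, 369.0], [396.0, 351.0], [396.0, 388.0]]
1.8 [  0. 105. 217.] [536.9 254.9 216.6] [[396.0, 346.0], [422.0, 346.0], [369.0, 346.0], [396.0, 326.0], [396.0, 364.0]]
1.9 [  0. 117. 213.] [538.1 267.3 213. ] [[396.0, 321.0], [422.0, 321.0], [369.0, 321.0], [396.0, 302.0], [396.0, 340.0]]
2.0 [  0. 129. 208.] [539.3 279.3 208.2] [[396.0, 297.0], [422.0, 297.0], [369.0, 297.0], [396.0, 277.0], [396.0, 316.0]]
2.1 [  0. 141. 202.] [540.4 290.8 202.2] [[396.0, 273.0], [422.0, 273.0], [370.0, 273.0], [396.0, 253.0], [396.0, 293.0]]
2.2 [  0. 152. 195.] [541.4 301.6 195.1] [[396.0, 250.0], [421.0, 250.0], [370.0, 250.0], [396.0, 230.0], [396.0, 270.0]]
[[ 1.0000e+00 -9.0000e-02 -3.0000e-02  5.4715e+02]
 [-9.0000e-02 -9.5000e-01 -3.0000e-01  3.5334e+02]
 [ 0.0000e+00  3.0000e-01 -9.5000e-01  4.3527e+02]
 [ 0.0000e+00  0.0000e+00  0.0000e+00  1.0000e+00]]
```

Strap angle ≈1.94, so the knob is at (538.7, 272, 211). Descend and pinch its ends.

Emit:
{"method": "apply_moves", "body": {"plan": [[0,0,0,0,-3,-20,0.3],[0,0,0,0,-6.3,-45,0.3],[0,0,0,0,-6.3,-70,0.3],[0,0,0,0,-6.3,-88,0.3],[0,0,0,0,-6.3,-97,0.3],[0,0,0,0,-6.3,-100,0.3],[0,0,0,0,-6.3,-100,0.3],[0,0,0,0,-6.3,-100,0.4],[0,0,0,0,-6.3,-100,0.5],[0,0,0,0,-6.3,-100,0.55],[0,0,0,0,-6.3,-100,0.6],[0,0,0,0,-6.3,-100,0.65],[0,0,0,0,-6.3,-100,0.8],[0,0,0,0,-6.3,-100,1],[0,0,0,0,-6.3,-100,1],[0,0,0,0,-6.3,-100,1]], "squeeze": 40}}

```text
clock: 19.95
ee_pos: [537.4, 272.6, 203.6]
eef_rot: [[0.094, 0.996, -0.004], [0.996, -0.094, 0.003], [0.002, -0.004, -1.0]]
wrist_force: [-8.1, -0.6, 5.1]
opening: 27.6
```

```bash
python3 - <<'E'
from fit import *
import math
s=ctrl.sense();print(s["ee_pos"],s["wrist_force"],s["opening"],s["joints"])
q=[526.9,150.8,-5.5]; a0=1.94
k=lambda a:place(q,[(0,75-130*np.cos(a),90+130*np.sin(a))])[0]
for a in [1.85,1.75,1.65,1.55,1.45,1.35,1.25,1.15,1.05,.95,.85,.75,.65,.55,.45,.35,.25,.2,.15,.1,.05,.02]: print(a,(k(a)-k(a0)).round(1))
E
```

```text
[537.4263885  272.59459815 203.61822706] [-8.10281059 -0.57703582  5.11930986] 27.585254335084382 [-50.4091903   21.69221547  27.37507878  86.56810798 -10.40751102
  74.34645772 -27.24649354]
1.85 [ -1.1 -11.    3.7]
1.75 [ -2.3 -23.6   6.7]
1.65 [ -3.5 -36.5   8.4]
1.55 [ -4.8 -49.4   8.7]
1.45 [ -6.  -62.3   7.8]
1.35 [ -7.2 -75.    5.6]
1.25 [ -8.4 -87.5   2.1]
1.15 [ -9.6 -99.6  -2.6]
1.05 [ -10.7 -111.1   -8.5]
0.95 [ -11.7 -122.   -15.5]
0.85 [ -12.7 -132.1  -23.6]
0.75 [ -13.6 -141.4  -32.6]
0.65 [ -14.4 -149.7  -42.6]
0.55 [ -15.1 -157.   -53.3]
0.45 [ -15.7 -163.2  -64.7]
0.35 [ -16.2 -168.3  -76.7]
0.25 [ -16.6 -172.1  -89.1]
0.2 [ -16.7 -173.5  -95.4]
0.15 [ -16.8 -174.6 -101.8]
0.1 [ -16.9 -175.5 -108.3]
0.05 [ -16.9 -175.9 -114.7]
0.02 [ -17.  -176.1 -118.6]
```

Emit:
{"method": "apply_moves", "body": {"plan": [[0,0,0,-0.5,-5,1.8,1],[0,0,0,-1.1,-11,3.7,1],[0,0,0,-1.7,-17,5.3,1],[0,0,0,-2.3,-23.6,6.7,1],[0,0,0,-2.9,-30,7.6,1],[0,0,0,-3.5,-36.5,8.4,1],[0,0,0,-4.2,-43,8.7,1],[0,0,0,-4.8,-49.4,8.7,1],[0,0,0,-5.4,-56,8.4,1],[0,0,0,-6,-62.3,7.8,1],[0,0,0,-6,-62.3,7.8,1]]}}

```text
clock: 21.05
ee_pos: [531.5, 212.0, 212.1]
eef_rot: [[0.092, 0.996, -0.002], [0.996, -0.092, 0.006], [0.006, -0.003, -1.0]]
wrist_force: [-0.7, 4.8, 1.6]
opening: 27.4
```

Emit:
{"method": "apply_moves", "body": {"plan": [[0,0,0,-0.7,-7.2,-1.1,1],[0,0,0,-1.3,-14.4,-2.6,1],[0,0,0,-1.9,-20.7,-4.2,1],[0,0,0,-2.5,-26.9,-6.1,1],[0,0,0,-3.1,-33,-8.3,1],[0,0,0,-3.7,-39,-10.8,1],[0,0,0,-4.2,-44.8,-13.6,1],[0,0,0,-4.8,-50.5,-16.7,1],[0,0,0,-5.3,-56,-20.1,1],[0,0,0,-5.8,-61.4,-23.7,1],[0,0,0,-6.3,-66.5,-27.6,1],[0,0,0,-6.8,-71.5,-31.8,1],[0,0,0,-7.3,-76.2,-36.2,1],[0,0,0,-7.7,-80.8,-40.8,1],[0,0,0,-8.1,-85,-45.7,1],[0,0,0,-8.5,-89.1,-50.8,1],[0,0,0,-8.5,-89.1,-50.8,1]]}}

```text
clock: 22.75
ee_pos: [522.8, 122.3, 161.8]
eef_rot: [[0.093, 0.996, -0.002], [0.996, -0.093, 0.007], [0.007, -0.003, -1.0]]
wrist_force: [-3.1, -1.0, 4.5]
opening: 27.3
```

Emit:
{"method": "apply_moves", "body": {"plan": [[0,0,0,-0.4,-3.8,-5.3,1],[0,0,0,-0.7,-7.3,-10.7,1],[0,0,0,-1,-10.5,-16.3,1],[0,0,0,-1.3,-13.5,-22.1,1],[0,0,0,-1.6,-16.2,-28,1],[0,0,0,-1.8,-18.6,-34.1,1],[0,0,0,-2,-20.6,-40.2,1],[0,0,0,-2.2,-22.4,-46.5,1],[0,0,0,-2.3,-23.8,-52.8,1],[0,0,0,-2.4,-24.7,-58,1],[0,0,0,-2.4,-24.7,-58,1]]}}

```text
clock: 23.85
ee_pos: [520.2, 96.5, 103.7]
eef_rot: [[0.095, 0.996, -0.003], [0.995, -0.095, 0.006], [0.006, -0.003, -1.0]]
wrist_force: [-1.9, -3.9, -0.4]
opening: 27.1
```

Emit:
{"method": "apply_moves", "body": {"plan": [[0,0,0,-0.1,-0.3,-3,1],[0,0,0,-0.1,-0.5,-5,1],[0,0,0,-0.1,-0.7,-7,1],[0,0,0,-0.1,-0.8,-8,1]]}}

```text
clock: 24.25
ee_pos: [520.2, 95.3, 96.4]
eef_rot: [[0.095, 0.995, -0.002], [0.995, -0.095, 0.007], [0.006, -0.003, -1.0]]
wrist_force: [-4.9, -2.3, 9.1]
opening: 27.5
```

Emit:
{"method": "apply_moves", "body": {"plan": [[0,0,0,0,-0.1,-1,1],[0,0,0,0,-0.2,-2,1],[0,0,0,0,-0.2,-3,1]]}}

```text
clock: 24.55
ee_pos: [520.1, 95.0, 94.1]
eef_rot: [[0.095, 0.995, -0.002], [0.995, -0.095, 0.007], [0.007, -0.003, -1.0]]
wrist_force: [-5.7, -2.3, 9.1]
opening: 27.5
```

```bash
python3 - <<'E'
from fit import *
c=cam("wrist","st1"); c2=cam("side","st1s"); s=ctrl.sense();print(s["ee_pos"],s["wrist_force"],s["clock"])
a=cv2.resize(c["pixels"][150:384,130:390,::-1],(400,360),interpolation=cv2.INTER_CUBIC)
b=cv2.resize(c2["pixels"][215:295,240:330,::-1],(400,360),interpolation=cv2.INTER_CUBIC)
cv2.imwrite("pics/st1c.png",np.hstack([a,b]))
E
```

```text
[520.11227956  94.94311575  94.02458706] [-4.04327205 -1.62288607  7.20543475] 24.65
```

View pics/st1c.png

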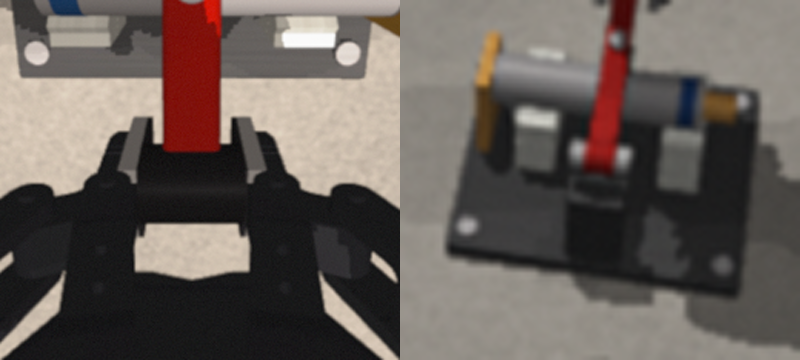

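The strap lies over the spindle and the grip is held at its ends. The side view shows the spindle's rear against the stop. Pressing on in small steps.

Emit:
{"method": "apply_moves", "body": {"plan": [[0,0,0,0,0,-1,1],[0,0,0,0,-0.1,-2,1],[0,0,0,0,-0.1,-3,1],[0,0,0,0,-0.1,-3,1]]}}

```text
clock: 25.05
ee_pos: [520.1, 94.7, 91.6]
eef_rot: [[0.096, 0.995, -0.002], [0.995, -0.096, 0.008], [0.007, -0.003, -1.0]]
wrist_force: [-3.8, -1.0, 5.7]
opening: 27.3
```

Emit:
{"method": "apply_moves", "body": {"plan": [[0,0,0,0,0,-1,1],[0,0,0,0,0,-2,1],[0,0,0,0,0,-2,1]]}}

```text
clock: 25.35
ee_pos: [520.1, 94.5, 90.3]
eef_rot: [[0.096, 0.995, -0.002], [0.995, -0.096, 0.008], [0.008, -0.003, -1.0]]
wrist_force: [-4.2, -1.5, 7.4]
opening: 27.4
```

Emit:
{"method": "apply_moves", "body": {"plan": [[0,0,0,0,0,-1,1],[0,0,0,0,0,-2,1],[0,0,0,0,0,-2.5,1],[0,0,0,0,0,-2.5,1]]}}

```text
clock: 25.75
ee_pos: [520.1, 94.4, 88.4]
eef_rot: [[0.096, 0.995, -0.002], [0.995, -0.096, 0.009], [0.008, -0.003, -1.0]]
wrist_force: [-4.4, -1.8, 7.5]
opening: 27.5
```

Emit:
{"method": "apply_moves", "body": {"plan": [[0,0,0,0,0,-1,1],[0,0,0,0,0,-2,1],[0,0,0,0,0,-2,1]]}}

```text
clock: 26.05
ee_pos: [520.1, 94.3, 87.1]
eef_rot: [[0.096, 0.995, -0.002], [0.995, -0.096, 0.009], [0.009, -0.003, -1.0]]
wrist_force: [-4.4, -1.1, 6.8]
opening: 27.1
```

Emit:
{"method": "apply_moves", "body": {"plan": [[0,0,0,0,0,-1,1],[0,0,0,0,0,-2,1],[0,0,0,0,0,-2,1]]}}

```text
clock: 26.35
ee_pos: [520.0, 94.2, 85.7]
eef_rot: [[0.097, 0.995, -0.002], [0.995, -0.097, 0.01], [0.009, -0.003, -1.0]]
wrist_force: [-4.7, -0.7, 6.2]
opening: 27.4
```

```bash
python3 - <<'E'
from h import *
for i in range(4):
    c=cam("wrist"); s=ctrl.sense();print(s["ee_pos"],s["wrist_force"],s["wrist_torque"],s["clock"])
E
```

```text
[520.05425275  94.22772065  85.70680053] [-4.79118933 -1.72965991  7.10112428] [ 0.15076017  0.80694668 -0.09271877] 26.4
[520.03754383  94.24558235  85.6860614 ] [-4.69550079 -1.5594559   6.90294116] [ 0.11838241  0.7517931  -0.09044925] 26.45
[520.05151575  94.25588226  85.70817425] [-4.18103007 -0.48127542  7.14886684] [ 0.16029619  0.81545292 -0.07394748] 26.5
[520.05996883  94.24016459  85.7033906 ] [-4.23417535 -0.94215883  6.80763735] [ 0.15867554  0.74674596 -0.07870987] 26.55
```

The force has stayed near hinge friction (~7 N), so the spring is not clearly engaged yet. I'll measure the strap angle from its width in the wrist image, and check whether the fingers have slipped on the grip.

```bash
cat > ang.py <<'E'
from fit import *
import sys
def edges(c):
    p=c["pixels"].astype(float); r=p[:,:,0]-(p[:,:,1]+p[:,:,2])/2; out=[]
    for v in range(120,260):
        row=r[v]; m=row>40; 
        if m.sum()<15: continue
        i=np.flatnonzero(m); 
        if i[-1]-i[0]+1!=len(i): continue
        def cross(a,b,):  # half level subpixel
            h=np.median(row[i])/2; return a+(h-row[a])/(row[b]-row[a])*(b-a)
        h=np.median(row[i])/2
        a=i[0]
        while row[a]>h:a-=1
        while row[a+1]<=h:a+=1
        b=i[-1]
        while row[b]>h:b+=1
        while row[b-1]<=h:b-=1
        out.append((v,a+(h-row[a])/(row[a+1]-row[a]),b-(h-row[b])/(row[b-1]-row[b])))
    return np.array(out)
def angle(c,q0=(526.9,150.8,-5.5)):
    e=edges(c); 
    def f(p):
        q=[q0[0]+p[1],q0[1],q0[2]+p[2]]; res=[]
        t=np.linspace(20,125,60)
        for s,col in((-8,1),(8,2)):
            y=75-t*np.cos(p[0])+4*np.sin(p[0]); z=90+t*np.sin(p[0])+4*np.cos(p[0])
            u=px(c,place(q,np.c_[np.full(60,s),y,z])); o=np.argsort(u[:,1])
            res.append(np.interp(e[:,0],u[o,1],u[o,0])-e[:,col])
        return np.concatenate(res)
    r=least_squares(f,[.08,0,0],x_scale=[.01,1,.1],loss="soft_l1"); return r.x,np.abs(r.fun).mean(),e
if __name__=="__main__":
    for n in sys.argv[1:]:
        c=load(n+".npz") 
        x,m,e=angle(c); print(n,x.round(3),m.round(2),len(e),e[[0,len(e)//2,-1]].round(1).tolist(),"cam z",c["T"][2,3].round(1))
E
python3 - <<'E'
from h import *
c=cam("wrist","st2"); a=load("st1.npz")
g=lambda c:np.float32(cv2.cvtColor(c["pixels"],cv2.COLOR_RGB2GRAY))[235:300,205:305]
print(cv2.phaseCorrelate(g(a),g(c),cv2.createHanningWindow((100,65),cv2.CV_32F)))
E
python3 ang.py st1 st2
```

```text
((0.09949480726402982, 1.223548009895687), 0.9604979589250353)
st1 [ 0.157 -0.178  0.104] 0.11 72 [[177.0, 235.4, 272.8], [213.0, 235.7, 272.4], [248.0, 237.2, 271.3]] cam z 226.7
st2 [ 0.1   -0.08  -0.105] 0.13 72 [[180.0, 234.7, 273.3], [216.0, 235.4, 272.5], [251.0, 236.9, 271.4]] cam z 218.4
```

Vision gives the strap at about 0.10 rad, which agrees with the unchanged force: the pad isn't touching yet. I'll continue pressing and track the angle.

Emit:
{"method": "apply_moves", "body": {"plan": [[0,0,0,0,0,-1,1],[0,0,0,0,0,-2,1],[0,0,0,0,0,-3,1],[0,0,0,0,0,-4,1],[0,0,0,0,0,-4,1]]}}

```text
clock: 27.1
ee_pos: [520.0, 94.1, 82.3]
eef_rot: [[0.097, 0.995, -0.002], [0.995, -0.097, 0.01], [0.01, -0.003, -1.0]]
wrist_force: [-4.7, -1.1, 6.9]
opening: 27.6
```

```bash
python3 - <<'E'
from h import *
c=cam("wrist","st3"); print(ctrl.sense()["wrist_force"])
E
python3 ang.py st3
```

```text
[-4.54959708 -1.06032713  6.42278791]
st3 [ 0.074 -0.079 -0.131] 0.19 73 [[181.0, 234.6, 273.5], [217.0, 235.3, 272.5], [253.0, 238.2, 269.8]] cam z 215.0
```

Emit:
{"method": "apply_moves", "body": {"plan": [[0,0,0,0,0,-1,1],[0,0,0,0,0,-2,1],[0,0,0,0,0,-3,1],[0,0,0,0,0,-3,1],[0,0,0,0,0,-3,1]]}}

```text
clock: 27.65
ee_pos: [520.0, 94.1, 79.8]
eef_rot: [[0.097, 0.995, -0.002], [0.995, -0.097, 0.011], [0.01, -0.003, -1.0]]
wrist_force: [-3.4, -1.0, 6.9]
opening: 27.4
```

```bash
python3 - <<'E'
from h import *
c=cam("wrist","st4"); print(ctrl.sense()["wrist_force"])
E
python3 ang.py st4
```

```text
[-4.0053651  -1.55167908  5.60197958]
st4 [ 0.056 -0.054 -0.181] 0.21 72 [[183.0, 234.3, 273.6], [219.0, 235.3, 272.7], [254.0, 238.4, 270.0]] cam z 212.6
```

Emit:
{"method": "apply_moves", "body": {"plan": [[0,0,0,0,0,-1,1],[0,0,0,0,0,-2,1],[0,0,0,0,0,-3,1],[0,0,0,0,0,-3,1],[0,0,0,0,0,-3,1]]}}

```text
clock: 28.2
ee_pos: [520.0, 94.0, 77.4]
eef_rot: [[0.097, 0.995, -0.002], [0.995, -0.097, 0.011], [0.011, -0.003, -1.0]]
wrist_force: [-4.3, -0.2, 6.9]
opening: 27.0
```

```bash
python3 - <<'E'
from h import *
c=cam("wrist","st5"); print(ctrl.sense()["wrist_force"])
a=load("st1.npz")
g=lambda c:np.float32(cv2.cvtColor(c["pixels"],cv2.COLOR_RGB2GRAY))[235:300,205:305]
for n in("st2","st3","st4","st5"): print(cv2.phaseCorrelate(g(a),g(load(n+".npz")),cv2.createHanningWindow((100,65),cv2.CV_32F)))
E
python3 ang.py st5
```

```text
[-5.28765491 -1.91071186  7.44791524]
((0.09949480726402982, 1.223548009895687), 0.9604979589250353)
((0.07482330719665242, 2.6400788267972075), 0.655435328218672)
((0.08172215196343302, 0.8702430744438843), 0.3448284294870165)
((0.07650306005201912, 3.463770580272765), 0.6244346102078756)
st5 [ 0.039 -0.054 -0.188] 0.19 71 [[184.0, 234.3, 273.8], [219.0, 235.3, 272.8], [254.0, 236.8, 271.1]] cam z 210.2
```

Emit:
{"method": "apply_moves", "body": {"plan": [[0,0,0,0,0,-1,1],[0,0,0,0,0,-2,1],[0,0,0,0,0,-3,1],[0,0,0,0,0,-3,1],[0,0,0,0,0,-3,1]]}}

```text
clock: 28.75
ee_pos: [520.1, 94.1, 75.1]
eef_rot: [[0.097, 0.995, -0.001], [0.995, -0.097, 0.012], [0.012, -0.003, -1.0]]
wrist_force: [-3.8, -0.6, 7.3]
opening: 27.4
```

```bash
python3 - <<'E'
from h import *
c=cam("wrist","st6"); c2=cam("side","st6s"); print(ctrl.sense()["wrist_force"])
for n in ("st1","st3","st5","st6"):
    p=load(n+".npz")["pixels"]; g=p[230:320,250:258].mean((1,2)); d=np.diff(g); print(n,"knob rows",[(int(i)+230,int(d[i])) for i in np.argsort(-abs(d))[:6]])
a=cv2.resize(c["pixels"][150:384,130:390,::-1],(400,360),interpolation=cv2.INTER_CUBIC)
b=cv2.resize(c2["pixels"][215:295,240:330,::-1],(400,360),interpolation=cv2.INTER_CUBIC)
cv2.imwrite("pics/st6c.png",np.hstack([a,b]))
E
python3 ang.py st6
```

```text
[-4.30657278e+00 -3.97875390e-03  7.52986064e+00]
st1 knob rows [(294, 71), (295, 66), (293, 25), (248, -13), (296, 12), (247, -11)]
st3 knob rows [(297, 73), (298, 65), (296, 28), (252, -15), (253, -14), (299, 13)]
st5 knob rows [(299, 64), (298, 59), (300, 32), (297, 22), (254, -13), (255, -10)]
st6 knob rows [(299, 74), (300, 64), (298, 29), (255, -15), (301, 12), (256, -8)]
st6 [ 0.023 -0.053 -0.125] 0.21 71 [[185.0, 234.0, 273.8], [220.0, 235.1, 272.7], [255.0, 236.8, 271.0]] cam z 207.9
```

The knob is slowly creeping back between the fingers (rows 294→300). I'll grip harder so the press is transmitted.

Emit:
{"method": "apply_moves", "body": {"plan": [[0,0,0,0,0,0,1],[0,0,0,0,0,0,1],[0,0,0,0,0,-1,1],[0,0,0,0,0,-2,1],[0,0,0,0,0,-3,1],[0,0,0,0,0,-3,1],[0,0,0,0,0,-3,1]], "squeeze": 90}}

```text
clock: 29.55
ee_pos: [520.1, 94.0, 72.8]
eef_rot: [[0.098, 0.995, -0.001], [0.995, -0.098, 0.012], [0.012, -0.003, -1.0]]
wrist_force: [-5.2, -1.5, 10.2]
opening: 26.9
```

```bash
python3 - <<'E'
from h import *
c=cam("wrist","st7"); print(ctrl.sense()["wrist_force"])
for n in ("st6","st7"):
    p=load(n+".npz")["pixels"]; g=p[230:320,250:258].mean((1,2)); d=np.diff(g); print(n,"knob rows",[(int(i)+230,int(d[i])) for i in np.argsort(-abs(d))[:6]])
E
python3 ang.py st7
```

```text
[-5.51199    -2.13765272 10.11837413]
st6 knob rows [(299, 74), (300, 64), (298, 29), (255, -15), (301, 12), (256, -8)]
st7 knob rows [(299, 74), (300, 64), (298, 32), (256, -13), (255, -13), (301, 10)]
st7 [ 0.005 -0.079 -0.089] 0.23 71 [[186.0, 233.8, 273.8], [221.0, 235.1, 272.7], [256.0, 237.5, 270.4]] cam z 205.7
```

Force is now 10.2 N with no slip, so the pad spring bears about 6 N. One small step more for margin.

Emit:
{"method": "apply_moves", "body": {"plan": [[0,0,0,0,0,-1,1],[0,0,0,0,0,-2,1],[0,0,0,0,0,-2.2,1],[0,0,0,0,0,-2.2,1],[0,0,0,0,0,-2.2,1]]}}

```text
clock: 30.1
ee_pos: [520.1, 94.0, 71.5]
eef_rot: [[0.098, 0.995, -0.001], [0.995, -0.098, 0.013], [0.013, -0.003, -1.0]]
wrist_force: [-7.6, -2.2, 12.3]
opening: 26.7
```

```bash
python3 - <<'E'
from h import *
for i in range(3): c=cam("wrist","st8"); print(ctrl.sense()["wrist_force"])
E
python3 ang.py st8
```

```text
[-7.32646353 -2.04301981 12.115662  ]
[-7.27883044 -1.61479124 12.69341166]
[-7.14391101 -1.96211485 11.99177312]
st8 [-0.003 -0.111 -0.075] 0.21 70 [[187.0, 233.7, 273.8], [222.0, 234.6, 272.7], [256.0, 237.0, 270.7]] cam z 204.5
```

Force is 12.2 N (pad ≈10 N, below 25). Now let go and lift clear.

Emit:
{"method": "apply_moves", "body": {"plan": [[0,0,0,0,0,0,1],[0,0,0,0,0,0,0.6],[0,0,0,0,0,0,0.5],[0,0,0,0,0,0,0.4],[0,0,0,0,0,0,0.35],[0,0,0,0,0,0,0.35],[0,0,0,0,0,0,0.35],[0,0,0,0,0,0,0.35]]}}

```text
clock: 31.05
ee_pos: [520.1, 94.0, 71.5]
eef_rot: [[0.098, 0.995, -0.001], [0.995, -0.098, 0.013], [0.013, -0.003, -1.0]]
wrist_force: [0.5, 0.4, 0.0]
opening: 55.1
```

Emit:
{"method": "apply_moves", "body": {"plan": [[0,0,0,0,0,4,0.35],[0,0,0,0,0,15,0.35],[0,0,0,0,0,35,0.35],[0,0,0,0,0,70,0.35],[0,0,0,0,0,110,0.35],[0,0,0,0,0,150,0.35],[0,0,0,0,0,190,0.35],[0,0,0,0,-20,220,0.35],[0,0,0,0,-40,230,0.35],[0,0,0,0,-40,230,0.35],[0,0,0,0,-40,230,0.35],[0,0,0,0,-40,230,0.35]]}}

```text
clock: 32.25
ee_pos: [519.6, 55.0, 300.9]
eef_rot: [[0.097, 0.995, -0.003], [0.995, -0.097, 0.013], [0.013, -0.004, -1.0]]
wrist_force: [0.7, 0.2, 0.3]
opening: 55.8
```

```bash
python3 - <<'E'
from fit import *
q=[526.9,150.8,-5.5]
c=cam("wrist","fin"); c2=cam("side","fins"); s=ctrl.sense(); print(s["clock"],s["ee_pos"],s["wrist_force"],s["opening"])
u=px(c,place(q,[(0,0,60),(0,-55,90),(75,0,76),(-75,0,60)])); print(u.round(0).tolist())
cx,cy=u[:3].mean(0).astype(int); x0=max(0,min(512-200,cx-100)); y0=max(0,min(384-180,cy-90)); print(x0,y0)
a=cv2.resize(c["pixels"][y0:y0+180,x0:x0+200,::-1],(400,360),interpolation=cv2.INTER_CUBIC)
b=cv2.resize(c2["pixels"][215:295,240:330,::-1],(400,360),interpolation=cv2.INTER_CUBIC)
cv2.imwrite("pics/fin_c.png",np.hstack([a,b]))
E
```

```text
32.35 [519.62659672  55.00455468 300.66754237] [-0.50207165  1.26899601  0.66899016] 55.67406524494244
[[252.0, 81.0], [252.0, 129.0], [316.0, 80.0], [191.0, 81.0]]
173 6
```

View pics/fin_c.png

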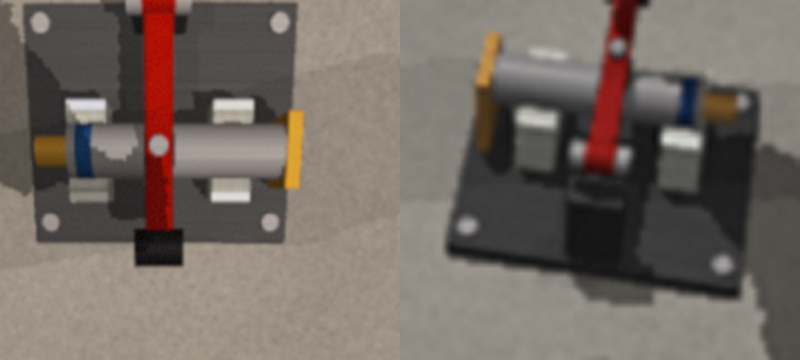

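```bash
python3 - <<'E'
from fit import *
q=[526.9,150.8,-5.5]; c=load("fin.npz"); p=c["pixels"].astype(int)
print("model: front(axis,side) / rear top / stop near edge", px(c,place(q,[(-55,12,70.6),(10+65,0,76),(75,0,76),(84,0,76)])).round(1).tolist())
v=int(round(px(c,place(q,[(-55,12,70.6)]))[0,1])); print("row",v,[(u,p[v,u].tolist()) for u in range(202,212)])
v=int(round(px(c,place(q,[(75,0,76)]))[0,1])); print("row",v,[(u,p[v,u].tolist()) for u in range(311,325)])
s=ctrl.sense(); print(s["clock"],s["wrist_force"])
ctrl.job_done()
E
```

```text
model: front(axis,side) / rear top / stop near edge [[205.4, 70.1], [315.6, 80.5], [315.6, 80.5], [323.2, 80.5]]
row 70 [(202, [42, 39, 39]), (203, [41, 41, 40]), (204, [43, 40, 40]), (205, [54, 52, 49]), (206, [78, 74, 70]), (207, [85, 79, 78]), (208, [86, 82, 79]), (209, [81, 78, 78]), (210, [50, 56, 73]), (211, [25, 46, 73])]
row 80 [(311, [170, 160, 154]), (312, [170, 161, 155]), (313, [169, 160, 155]), (314, [165, 158, 152]), (315, [163, 149, 141]), (316, [175, 139, 103]), (317, [208, 154, 62]), (318, [219, 164, 48]), (319, [220, 165, 52]), (320, [219, 163, 49]), (321, [221, 164, 50]), (322, [217, 161, 52]), (323, [193, 149, 76]), (324, [158, 135, 108])]
32.35 [-0.50207165  1.26899601  0.66899016]
the job is handed in; nothing more can be done
```

The spindle is in the aluminium cradle, nose away from the stop and rear face home, with the strap pressed down on it. I handed the job in at 32.4 s of the 72 s; no verdict was reported.

- **Placing:** I gripped the spindle at its middle and lowered it into the V, with about 9 N at touchdown.
- **Sliding:** It slid to the end stop, and a 12 N push moved it no further. The last picture shows steel meeting brass with no gap. The front-face edge fell within about half a pixel of where home should be.
- **Strap:** I swung it over by its grip and pressed to 12.2 N, which puts about 10 N on the pad. That is firm, and well below the 25 N crush limit. After letting go, the last pictures show the strap still down over the spindle, with the gripper open and clear at about 0 N wrist force.
- **Checks that disagreed:**
  - The grip slipped back about 10 mm between the fingers on the way over and crept further during the first presses. I raised the squeeze from 40 to 90 N, and it then held.
  - The camera put the final strap angle near 0 (-0.003 rad), slightly lower than the force readings suggest (about 0.01). I went by the force.
- **Other things on the counter:** I did not touch them, but I took no final picture to confirm they had not moved.

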